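# Hold the solvent-wipe bin open by its lever

## Task

Hold the steel solvent-wipe bin open for a colleague: with your fingertips press the long end of its side lever down as far as it goes, so that the heavy lid stands fully open, and keep it there for at least three seconds. Then let the lever come up slowly under your fingers, so that the lid is set down and does not drop, and leave the bin shut. Only press the lever, never pull it up; do not touch the lid, and leave everything else on the bench where it stands.

Things in the scene. Friction and masses are not known exactly. Their poses are not given: they have to be found in the camera images.
- lever_pad (a point): Middle of the upper face of the ribbed steel tread plate (60 mm along the lever, 50 mm across) on the long end of the bin's lever: the place to press. It moves with the lever. Its x axis runs along the lever towards the pin, z is square to the tread. At rest it is about 0.28 m above the bench, sloping 28 degrees, outer end up; fully down about 0.14 m, 15 degrees, outer end down.
- lever_pivot (a point): Centre of the lever's level pin, 174 mm above the bench, in a bracket on one side wall of the bin. The lever, a flat steel bar 10 mm thick and 22 mm high, swings about it in an upright plane along that wall: lever_pad lies 200 mm out from the pin along the bar and 18 mm above its centre line; the short end beyond the pin lies under a roller on the lid's edge, some 65 mm from the pin.
- lever (a joint): Angle of the lever in rad: 0 at rest (long end up), growing as the long end is pressed down, 0.75 at its stop, where the lid is fully open. 5 to 14 N straight down on the tread moves it, far more is needed nearer the pin. When let go, the weight of the lid drives it back up to 0.
- lid (a joint): Angle of the bin's lid in rad: 0 shut, about 0.68 fully open (lever at its stop), roughly 0.9 rad per rad of lever. A heavy steel plate 206 mm by 228 mm, hinged on the bin's rear rim 168 mm above the bench; only the lever's short end carries it, so it falls shut if the lever is let go.
- lid_front (a point): Middle of the lid's free front edge, on its upper face; 177 mm above the bench when shut, about 0.30 m when fully open.
- bin: Sheet-steel bin on the bench, 200 mm by 220 mm and 165 mm high under its lid; it does not move. Origin at the centre of its underside; x points from the front to the hinge side, y towards the side without the lever, z up. The lever runs along its -y side, 135 mm from the centre, and sticks out about 150 mm beyond its front.
- dish: Loose low glass bowl, 92 mm across and 45 mm high, in front of the bin; origin at the centre of its underside. To be left alone.
- reagent_jar: Loose brown glass jar, 68 mm across and 105 mm high, beside the bin on the lever's side; origin at the centre of its underside. To be left alone.
- beaker: Loose glass beaker, 66 mm across and 85 mm high, beside the bin on the lever's side; origin at the centre of its underside. To be left alone.
- squeeze_a: Loose white plastic bottle with white cap, 72 mm across and 185 mm high; origin at the centre of its underside. To be left alone.
- squeeze_b: Loose white plastic bottle with blue cap, 72 mm across and 185 mm high; origin at the centre of its underside. To be left alone.
- soap: Loose green soap bottle, 56 mm across and 165 mm high; origin at the centre of its underside. To be left alone.
- brush: Loose dish brush lying on the bench, 210 mm long. To be left alone.
- flask_bottle: Loose clear glass bottle with blue cap, 64 mm across and 150 mm high; origin at the centre of its underside. To be left alone.

How it is judged:
By the outcome, as a careful person would: the job done as asked, in the order asked, and still so for the second after the job is handed in, with the robot touching nothing.
It also fails if it takes over 51 s, if anything falls off the work surface, if the arm or the gripper's body presses on something with over 40 N, if the wrist force passes 120 N, or if a joint passes its speed limit or range.

## Robot

A 6-joint arm with a two-finger parallel gripper is mounted at the origin on the work surface. World frame = base frame: x ahead of the robot, y to its left, z up, the work surface at z = 0. Lengths are in m, angles in rad, forces in N, time in s.
With the tool pointing down it reaches from about 0.35 to 0.975 m from the base axis. Payload 4.9 kg.
Tool frame: the origin (TCP) lies midway between the tips of the shut fingers; the grasp point (between the pads) lies 19 mm behind it; z points along the fingers, y is the line along which they close (so a half turn about z gives the same grasp; the last joint's range is limited). The gripper opens to 85 mm and grips with 20 to 120 N. Pads are 22 mm wide; open, the fingers measure 114 mm over their backs; the gripper's body (76 mm by 85 mm) begins 54 mm behind the grasp point. The pads swing forward as they close: fully open they stand 13 mm farther back than shut.
Start: joints at [-1.319, 0.053, 1.613, -0, 1.476, -0.119], TCP at [0.226, -0.583, 0.231] pointing down, gripper open.
Joint ranges: [-3.01, 3.01], [-1.01, 2.22], [0.06, 2.58], [-1.02, 4.17], [0.09, 2.62], [-3.14, 3.14]. Speed limits (rad/s): [2.57, 2.57, 3.14, 3.14, 3.14, 3.14].

## Interface

Orientations are given as a rotation vector (axis times angle).
In Python, from station import ctrl gives the robot as it stands.
- The arm moves only by the shell command python3 -m handwheel 'ROWS' [FORCE]. ROWS is JSON, a list of rows, each an object with "gripper": the gripper command: -1 is fully open, 1 is shut, values between are in proportion; "offset": the shift along the tool's x, y, z in mm, a list of three; "rotation": the turn, a rotation vector about the tool's x, y, z in rad, a list of three. A call has exactly 8 rows; each row is the pose to reach, as a shift and turn from the pose commanded when the call began, along the tool's axes at that moment; what a row does not reach only later rows make up. A row lasts 1/8 s, in which the tool goes at most 62.5 mm and 10.7 degrees, less where a joint would pass 70% of its speed; a pose out of reach is approached as far as the arm can. A call with a gripper value outside its range is refused whole. The fingers move at their own pace and stop on an object; FORCE is the grip in N (left out, the last holds). Time passes only in rows, so rows that repeat a pose let the fingers close, or fill a call up. It gives the time, the measured TCP pose, the force, the opening and the grip force at its end, in the units of the state.
- ctrl.get_obs(): the state, without advancing time (a new reading comes with each control period).
- ctrl.get_image(name): name is "side" or "top"; returns a dict with "image" (420x560x3 uint8, red, green, blue), "fovy" (degrees; the focal length in pixels is half the picture's height over the tangent of half this angle, whatever the lens; pixels are square), "cx", "cy" (the principal point, pixels), "xyz" and "attitude" of the camera in the world. Camera axes: x right, y up, looking along -z (the intrinsics and any distortion apply to the point x, -y, -z); pixel columns grow to the right and rows downward; lengths in m; the calibration is good to about 2 mm. A picture is of the moment at which its call begins. There is no depth.
- ctrl.finish_job(): hands the job in; it is judged then, once.
The state is a dict: "t": time; "q": joint angles; "dq": joint speeds; "effort": joint torques, N m; "tool_pos": TCP position; "tool_rot": TCP orientation; "contact_force": force on the tool from outside, world axes, zero at the start; "wrist_torque": the same for the moment, N m; "opening": finger opening in m; "grip_force": force on a finger pad.
Only numpy, scipy, OpenCV 4.12 (cv2) and the standard library are available. Lean on these libraries where they do the work, as an engineer would, in place of code of your own. Each camera call takes 0.05 s, during which the arm holds its last target. There are 200 camera calls.

## Working session

There is one attempt and no reset: what is moved stays moved. The work goes in short steps, Python scripts to look and compute and a shell command to move; the robot and the scene stay as the last step left them, time stands still between calls to the robot, and variables do not carry over. Pictures are saved under pics/ and viewed, at most 10 in all, crops included, and the job is handed in when it is done.

```bash
mkdir -p pics; python3 - <<'E'
from station import ctrl
import cv2
for n in("side","top"):
    d=ctrl.get_image(n);cv2.imwrite(f"pics/{n}0.png",d["image"][:,:,::-1])
    print({k:v for k,v in d.items() if k!="image"})
print(ctrl.get_obs())
E
```

```text
{'fovy': 52.948102016186176, 'cx': 279.3437951939628, 'cy': 214.40734588049102, 'xyz': array([0.31562374, 0.68875049, 0.96074535]), 'attitude': array([ 0.18981769, -1.01652937, -2.56055227])}
{'fovy': 50.350237100173054, 'cx': 276.53788001610764, 'cy': 215.5128304367792, 'xyz': array([0.41505604, 0.01275201, 1.29021762]), 'attitude': array([ 0.0981268 , -0.12069803, -1.58905793])}
{'t': 0.1, 'q': array([-1.31898854e+00,  5.32929816e-02,  1.61416744e+00, -2.08455319e-05,
        1.47599254e+00, -1.19001642e-01]), 'dq': array([ 0.00050522, -0.00105371, -0.00138414, -0.00023384,  0.00142043,
       -0.00073854]), 'effort': array([ 1.01569665e-03, -3.94903922e+01, -3.71362138e+01, -8.71531847e-05,
        3.90078189e-03,  2.17954550e-06]), 'tool_pos': array([ 0.22633302, -0.58197109,  0.23017821]), 'tool_rot': array([-3.08592755e+00, -5.78795927e-01,  2.26286119e-04]), 'contact_force': array([-0.59147981,  0.43779531, -0.08001882]), 'wrist_torque': array([ 0.01926112, -0.00151309, -0.03980206]), 'grip_force': 0.0, 'opening': 0.08554671491771834}
```

View pics/side0.png

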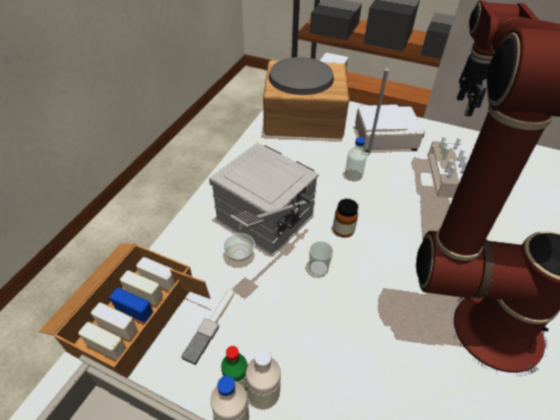

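View pics/top0.png

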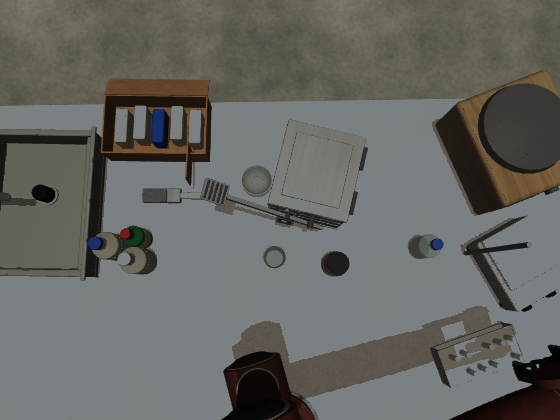

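```bash
python3 - <<'E'
import cv2,numpy as np
a=cv2.imread("pics/side0.png")[130:310,170:370];b=cv2.imread("pics/top0.png")[100:280,180:380]
cv2.imwrite("pics/c0.png",np.hstack([cv2.resize(x,None,fx=4,fy=4,interpolation=2)[:600] for x in(a,)])[:, :800])
cv2.imwrite("pics/c1.png",cv2.resize(b,None,fx=4,fy=4,interpolation=2)[:600])
E
```

```text
(no output)
```

View pics/c0.png

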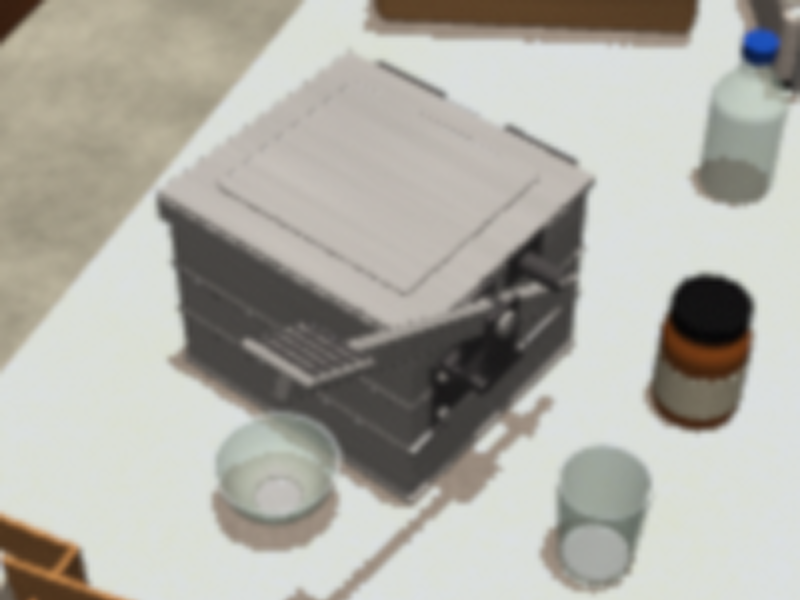

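View pics/c1.png

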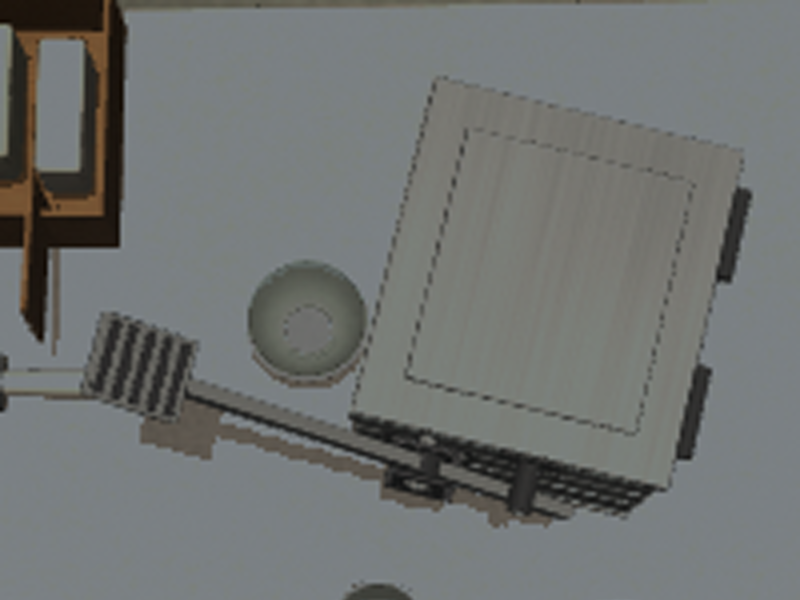

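Side picture: tread centre about (247,218); top picture: tread (215,191), lid corners (289,119),(366,137.5),(347,222),(268,204). The dish sits close to the lever, inside.

```bash
cat >h.py <<'E'
from station import ctrl
import numpy as np
from scipy.spatial.transform import Rotation as R
def ray(d,u,v):
    f=210/np.tan(np.radians(d["fovy"])/2)
    w=R.from_rotvec(d["attitude"]).apply([(u-d["cx"])/f,-(v-d["cy"])/f,-1]);return np.array(d["xyz"]),w/np.linalg.norm(w)
def atz(d,u,v,z):
    o,w=ray(d,u,v);return o+w*(z-o[2])/w[2]
def tri(rs):
    A=sum(np.eye(3)-np.outer(w,w) for o,w in rs);b=sum((np.eye(3)-np.outer(w,w))@o for o,w in rs)
    p=np.linalg.solve(A,b);return p,[np.linalg.norm(np.cross(p-o,w)) for o,w in rs]
E
python3 - <<'E'
from h import *
s=ctrl.get_image("side");t=ctrl.get_image("top")
print("pad",tri([ray(s,247,218),ray(t,215,191.2)]))
c=[atz(t,180+x/4,100+y/4,.177) for x,y in((435,77),(743,150),(668,488),(352,415))]
c=np.array(c);print(c,[np.linalg.norm(c[i]-c[i-1]) for i in range(4)])
cs=np.array([atz(s,170+x/4,130+y/4,.177) for x,y in((160,195),(355,55),(593,180),(395,322))]);print(cs)
for n,x,y,z in(("jar",335,263,.105),("beaker",274,257,.085),("dish",257,180,.045)):print(n,atz(t,x,y,z))
ctr=c.mean(0);ex=(c[1]+c[2]-c[0]-c[3])[:2];ex/=np.linalg.norm(ex);ey=np.array([-ex[1],ex[0]]);print("ctr",ctr,"ex",ex)
# prediction: front edge of lid -> pin
print("pad in lid frame",(lambda p:((p-ctr[:2])@ex,(p-ctr[:2])@ey))(tri([ray(s,247,218),ray(t,215,191.2)])[0][:2]))
o=ctrl.get_obs();print(R.from_rotvec(o["tool_rot"]).as_matrix())
E
```

```text
pad (array([0.61671908, 0.13712095, 0.28038165]), [np.float64(0.0014294979489736421), np.float64(0.001429497948973505)])
[[ 0.82211771 -0.04218165  0.177     ]
 [ 0.76955194 -0.24010363  0.177     ]
 [ 0.55048831 -0.1818579   0.177     ]
 [ 0.60096264  0.01594976  0.177     ]] [np.float64(0.2286674974854859), np.float64(0.20478347015193338), np.float64(0.22667473606724667), np.float64(0.20414584946264924)]
[[ 0.82226208 -0.0375953   0.177     ]
 [ 0.76613098 -0.23474734  0.177     ]
 [ 0.55420876 -0.17403736  0.177     ]
 [ 0.62469602  0.00731926  0.177     ]]
jar [ 0.45072994 -0.15786114  0.105     ]
beaker [0.4709159  0.00289165 0.085     ]
dish [0.69208369 0.04628411 0.045     ]
ctr [ 0.68578015 -0.11204835  0.177     ] ex [-0.25197831 -0.96773288]
pad in lid frame (np.float64(-0.22372743767588626), np.float64(-0.12961792907052586))
[[ 9.32036458e-01  3.62364380e-01 -3.11947468e-04]
 [ 3.62364473e-01 -9.32035598e-01  1.27745577e-03]
 [ 1.72158324e-04 -1.30367404e-03 -9.99999135e-01]]
```

```bash
python3 -m handwheel '[{"gripper":1,"offset":[0,0,-60],"rotation":[0,0,0]},{"gripper":1,"offset":[10,-8,-120],"rotation":[0,0,-0.1]},{"gripper":1,"offset":[45,-38,-150],"rotation":[0,0,-0.25]},{"gripper":1,"offset":[85,-72,-150],"rotation":[0,0,-0.4]},{"gripper":1,"offset":[125,-107,-150],"rotation":[0,0,-0.55]},{"gripper":1,"offset":[165,-141,-150],"rotation":[0,0,-0.7]},{"gripper":1,"offset":[205,-175,-150],"rotation":[0,0,-0.85]},{"gripper":1,"offset":[250,-213,-150],"rotation":[0,0,-0.946]}]' 60
cat >go.py <<'E'
from h import *
import sys
o=ctrl.get_obs();M=R.from_rotvec(o["tool_rot"]).as_matrix()
g=np.array([float(x) for x in sys.argv[1:4]])
print("t",o["t"],"pos",o["tool_pos"],"F",o["contact_force"],"offset mm",1000*M.T@(g-o["tool_pos"]));print(M.round(3))
E
python3 go.py 0.614 0.138 0.33
```

```text
t: 1.2
tool_pos: [0.3827, -0.2919, 0.3811]
tool_rot: [2.482, 1.925, 0.0]
contact_force: [0.8, -0.7, 0.2]
opening: -0.0001
grip_force: 0.0
t 1.2 pos [ 0.38268486 -0.2918982   0.38109932] F [ 0.76844505 -0.6896369   0.16587797] offset mm [473.93240819 117.06473877  51.12939985]
[[ 0.249  0.969  0.   ]
 [ 0.969 -0.249 -0.   ]
 [ 0.     0.    -1.   ]]
```

```bash
python3 -m handwheel '[{"gripper":1,"offset":[57,14,0],"rotation":[0,0,0]},{"gripper":1,"offset":[114,28,0],"rotation":[0,0,0]},{"gripper":1,"offset":[171,42,0],"rotation":[0,0,0]},{"gripper":1,"offset":[228,56,0],"rotation":[0,0,0]},{"gripper":1,"offset":[285,70,0],"rotation":[0,0,0]},{"gripper":1,"offset":[342,84,0],"rotation":[0,0,0]},{"gripper":1,"offset":[399,98,0],"rotation":[0,0,0]},{"gripper":1,"offset":[456,112,20],"rotation":[0,0,0]}]' 
python3 -m handwheel '[{"gripper":1,"offset":[9,3,10],"rotation":[0,0.05,0]},{"gripper":1,"offset":[18,5,25],"rotation":[0,0.1,0]},{"gripper":1,"offset":[18,5,31],"rotation":[0,0.1,0]},{"gripper":1,"offset":[18,5,31],"rotation":[0,0.1,0]},{"gripper":1,"offset":[18,5,31],"rotation":[0,0.1,0]},{"gripper":1,"offset":[18,5,31],"rotation":[0,0.1,0]},{"gripper":1,"offset":[18,5,31],"rotation":[0,0.1,0]},{"gripper":1,"offset":[18,5,31],"rotation":[0,0.1,0]}]' 
python3 go.py 0.614 0.138 0.28
python3 - <<'E'
from station import ctrl
import cv2,numpy as np
f=[cv2.resize(ctrl.get_image(n)["image"][a:a+150,b:b+200,::-1],None,fx=2,fy=2,interpolation=2) for n,a,b in(("side",130,150),("top",120,130))]
cv2.imwrite("pics/p1.png",np.hstack(f))
E
```

```text
t: 2.2
tool_pos: [0.6067, 0.1218, 0.3632]
tool_rot: [2.483, 1.921, 0.005]
contact_force: [1.0, -0.7, 0.2]
opening: 0.0002
grip_force: 0.0
t: 3.2
tool_pos: [0.6147, 0.136, 0.3305]
tool_rot: [-2.435, -1.883, -0.122]
contact_force: [-0.1, 0.8, 0.2]
opening: 0.0
grip_force: 0.0
t 3.2 pos [0.6146832  0.13596618 0.33052323] F [-0.08719741  0.75733711  0.18264604] offset mm [-3.2582267  -1.18811244 50.44969733]
[[ 0.25   0.968  0.025]
 [ 0.963 -0.251  0.097]
 [ 0.1    0.    -0.995]]
```

View pics/p1.png

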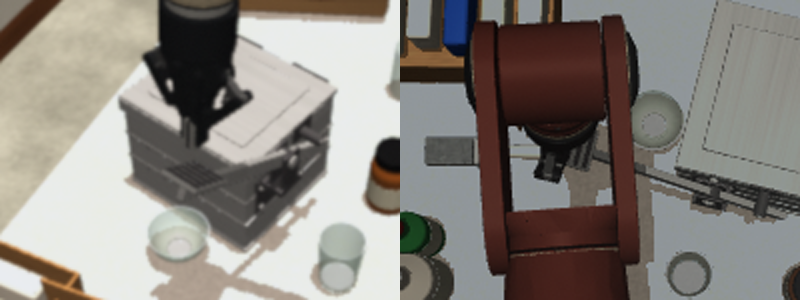

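```bash
python3 -m handwheel '[{"gripper":1,"offset":[-3,-1,30],"rotation":[0,0,0]},{"gripper":1,"offset":[-4,-1,38],"rotation":[0,0,0]},{"gripper":1,"offset":[-4,-1,42],"rotation":[0,0,0]},{"gripper":1,"offset":[-3,-1,46],"rotation":[0,0,0]},{"gripper":1,"offset":[-1,-1,50],"rotation":[0,0,0]},{"gripper":1,"offset":[0,-1,53],"rotation":[0,0,0]},{"gripper":1,"offset":[2,-1,57],"rotation":[0,0,0]},{"gripper":1,"offset":[3,-1,60],"rotation":[0,0,0]}]' 
python3 go.py 0.614 0.138 0.28
```

```text
t: 4.3
tool_pos: [0.6163, 0.1444, 0.274]
tool_rot: [-2.437, -1.885, -0.123]
contact_force: [-5.1, -3.8, 7.9]
opening: 0.0001
grip_force: 4.3
t 4.3 pos [0.6163474  0.14437591 0.27395609] F [-5.14907616 -3.78473497  7.86946088] offset mm [-6.12881553 -0.65365006 -6.6859289 ]
[[ 0.25   0.968  0.027]
 [ 0.963 -0.251  0.095]
 [ 0.099  0.003 -0.995]]
```

```bash
python3 -m handwheel '[{"gripper":1,"offset":[3,0,7],"rotation":[0,0,0]},{"gripper":1,"offset":[6,0,15],"rotation":[0,0,0]},{"gripper":1,"offset":[8,0,22],"rotation":[0,0,0]},{"gripper":1,"offset":[10,0,29],"rotation":[0,0,0]},{"gripper":1,"offset":[11,0,36],"rotation":[0,0,0]},{"gripper":1,"offset":[13,0,43],"rotation":[0,0,0]},{"gripper":1,"offset":[14,0,50],"rotation":[0,0,0]},{"gripper":1,"offset":[14,0,56],"rotation":[0,0,0]}]' 
python3 go.py 0.614 0.138 0.28
```

```text
t: 5.3
tool_pos: [0.6216, 0.1645, 0.2173]
tool_rot: [-2.434, -1.884, -0.127]
contact_force: [-0.9, 0.8, 6.7]
opening: 0.0001
grip_force: 2.8
t 5.3 pos [0.62164984 0.16454585 0.21727556] F [-0.85006599  0.80338948  6.72346406] offset mm [-21.06715215  -0.60662819 -65.21782832]
[[ 0.25   0.968  0.028]
 [ 0.963 -0.251  0.098]
 [ 0.102  0.002 -0.995]]
```

```bash
python3 -m handwheel '[{"gripper":1,"offset":[0,0,8],"rotation":[0,0,0]},{"gripper":1,"offset":[1,0,16],"rotation":[0,0,0]},{"gripper":1,"offset":[1,0,24],"rotation":[0,0,0]},{"gripper":1,"offset":[1,0,32],"rotation":[0,0,0]},{"gripper":1,"offset":[0,0,40],"rotation":[0,0,0]},{"gripper":1,"offset":[-1,0,48],"rotation":[0,0,0]},{"gripper":1,"offset":[-2,0,55],"rotation":[0,0,0]},{"gripper":1,"offset":[-3,0,62],"rotation":[0,0,0]}]' 
python3 go.py 0.614 0.138 0.28
```

```text
t: 6.3
tool_pos: [0.6229, 0.1684, 0.1574]
tool_rot: [-2.434, -1.884, -0.129]
contact_force: [-4.0, 1.1, 14.6]
opening: 0.0002
grip_force: 6.7
t 6.3 pos [0.62286284 0.16839591 0.15738911] F [-4.02390793  1.07093462 14.59134821] offset mm [ -18.77338711   -0.62398708 -125.23202977]
[[ 0.249  0.968  0.029]
 [ 0.963 -0.251  0.1  ]
 [ 0.104  0.003 -0.995]]
```

```bash
python3 -m handwheel '[{"gripper":1,"offset":[0,0,3],"rotation":[0,0,0]},{"gripper":1,"offset":[-1,0,5],"rotation":[0,0,0]},{"gripper":1,"offset":[-1,0,7],"rotation":[0,0,0]},{"gripper":1,"offset":[-2,0,9],"rotation":[0,0,0]},{"gripper":1,"offset":[-2,0,11],"rotation":[0,0,0]},{"gripper":1,"offset":[-2,0,12],"rotation":[0,0,0]},{"gripper":1,"offset":[-2,0,12],"rotation":[0,0,0]},{"gripper":1,"offset":[-2,0,12],"rotation":[0,0,0]}]' 
python3 go.py 0.614 0.138 0.28
```

```text
t: 7.3
tool_pos: [0.6227, 0.1672, 0.1464]
tool_rot: [-2.434, -1.884, -0.128]
contact_force: [-6.3, -0.1, 15.7]
opening: -0.0001
grip_force: 7.7
t 7.3 pos [0.62265077 0.16722034 0.14637889] F [-6.25979996 -0.12184409 15.73230045] offset mm [ -16.56698391   -0.68770778 -136.04531202]
[[ 0.249  0.968  0.028]
 [ 0.963 -0.251  0.099]
 [ 0.103  0.003 -0.995]]
```

```bash
python3 -m handwheel '[{"gripper":1,"offset":[0,0,1],"rotation":[0,0,0]},{"gripper":1,"offset":[0,0,2],"rotation":[0,0,0]},{"gripper":1,"offset":[0,0,3],"rotation":[0,0,0]},{"gripper":1,"offset":[0,0,4],"rotation":[0,0,0]},{"gripper":1,"offset":[-1,0,5],"rotation":[0,0,0]},{"gripper":1,"offset":[-1,0,5],"rotation":[0,0,0]},{"gripper":1,"offset":[-1,0,5],"rotation":[0,0,0]},{"gripper":1,"offset":[-1,0,5],"rotation":[0,0,0]}]' 
python3 go.py 0.614 0.138 0.28
```

```text
t: 8.3
tool_pos: [0.6225, 0.1666, 0.1421]
tool_rot: [-2.434, -1.884, -0.127]
contact_force: [-8.4, -2.2, 20.4]
opening: 0.0
grip_force: 9.0
t 8.3 pos [0.62254178 0.16659986 0.14205933] F [-8.4295368  -2.16627139 20.40402354] offset mm [ -15.54335873   -0.73410928 -140.27261547]
[[ 0.249  0.968  0.028]
 [ 0.963 -0.251  0.098]
 [ 0.102  0.003 -0.995]]
```

```bash
python3 -m handwheel '[{"gripper":1,"offset":[0,0,1],"rotation":[0,0,0]},{"gripper":1,"offset":[0,0,2],"rotation":[0,0,0]},{"gripper":1,"offset":[0,0,3],"rotation":[0,0,0]},{"gripper":1,"offset":[0,0,4],"rotation":[0,0,0]},{"gripper":1,"offset":[0,0,4],"rotation":[0,0,0]},{"gripper":1,"offset":[0,0,4],"rotation":[0,0,0]},{"gripper":1,"offset":[0,0,4],"rotation":[0,0,0]},{"gripper":1,"offset":[0,0,4],"rotation":[0,0,0]}]' 
python3 go.py 0.614 0.138 0.28
python3 - <<'E'
from station import ctrl
import cv2,numpy as np
f=[cv2.resize(ctrl.get_image(n)["image"][a:a+150,b:b+200,::-1],None,fx=2,fy=2,interpolation=2) for n,a,b in(("side",110,170),("top",100,200))]
cv2.imwrite("pics/p2.png",np.hstack(f))
E
```

```text
t: 9.3
tool_pos: [0.6234, 0.1669, 0.1395]
tool_rot: [-2.435, -1.885, -0.13]
contact_force: [-9.2, -1.6, 23.6]
opening: 0.0003
grip_force: 10.6
t 9.3 pos [0.62339823 0.166889   0.13945867] F [-9.24391678 -1.63053286 23.64622846] offset mm [ -15.72091774   -1.22393466 -142.91998211]
[[ 0.249  0.968  0.03 ]
 [ 0.963 -0.251  0.098]
 [ 0.103  0.004 -0.995]]
```

View pics/p2.png

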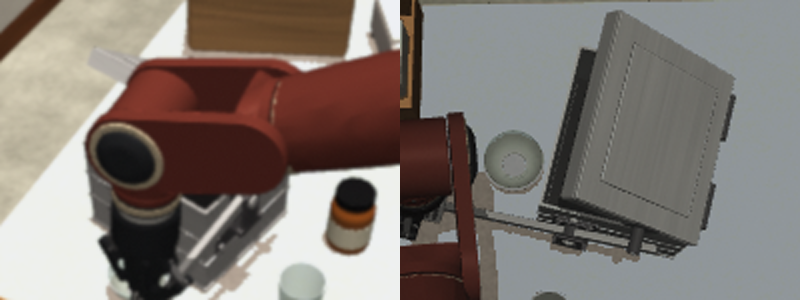

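```bash
python3 -m handwheel '[{"gripper":1,"offset":[0,0,1],"rotation":[0,0,0]},{"gripper":1,"offset":[0,0,2],"rotation":[0,0,0]},{"gripper":1,"offset":[0,0,3],"rotation":[0,0,0]},{"gripper":1,"offset":[0,0,4],"rotation":[0,0,0]},{"gripper":1,"offset":[0,0,5],"rotation":[0,0,0]},{"gripper":1,"offset":[0,0,5],"rotation":[0,0,0]},{"gripper":1,"offset":[0,0,5],"rotation":[0,0,0]},{"gripper":1,"offset":[0,0,5],"rotation":[0,0,0]}]' 
python3 go.py 0.614 0.138 0.28
python3 - <<'E'
from h import *
import cv2
t=ctrl.get_image("top");im=t["image"]
ctr=np.array([.6858,-.112]);ex=np.array([-.252,-.968]);ey=np.array([.968,-.252])
f=210/np.tan(np.radians(t["fovy"])/2)
for th in(.56,.6,.64,.68,.72):
    out=[]
    for y in(-.114,.114):
        L=.206;hx=.103
        x=hx-L*np.cos(th)+.009*np.sin(th)*1;z=.168+L*np.sin(th)+.009*np.cos(th)
        p=np.r_[ctr+ex*x+ey*y,z];c=R.from_rotvec(t["attitude"]).inv().apply(p-t["xyz"])
        out+=[t["cx"]+f*c[0]/-c[2],t["cy"]-f*c[1]/-c[2]]
    print(th,round(z,3),np.round(out,1))
cv2.imwrite("pics/p3.png",cv2.resize(im[90:230,260:400,::-1],None,fx=4,fy=4,interpolation=2))
E
```

```text
t: 10.4
tool_pos: [0.625, 0.1679, 0.1387]
tool_rot: [-2.436, -1.886, -0.135]
contact_force: [-14.2, -2.9, 35.7]
opening: 0.0001
grip_force: 16.6
t 10.4 pos [0.6249593  0.16785326 0.13874552] F [-14.19525907  -2.85676064  35.65002312] offset mm [ -16.68324404   -2.03266703 -143.81129827]
[[ 0.248  0.968  0.034]
 [ 0.963 -0.251  0.099]
 [ 0.105  0.008 -0.994]]
0.56 0.285 [282.9 199.4 305.1 106.6]
0.6 0.292 [285.1 199.4 307.3 106. ]
0.64 0.298 [287.4 199.4 309.7 105.4]
0.68 0.305 [289.8 199.5 312.1 104.9]
0.72 0.311 [292.3 199.6 314.8 104.4]
```

View pics/p3.png

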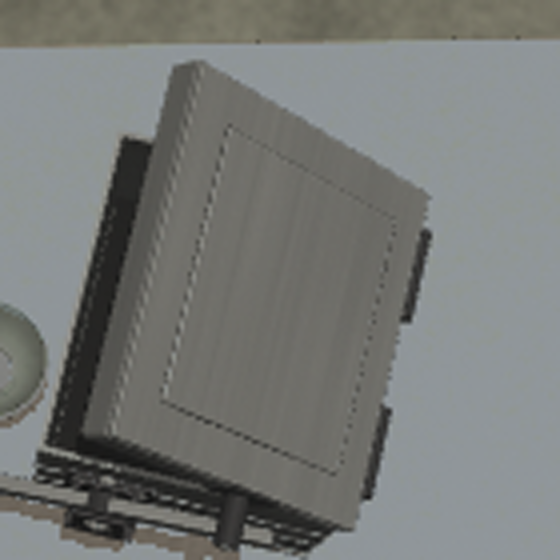

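```bash
python3 -m handwheel '[{"gripper":1,"offset":[0,-1,1],"rotation":[0,0,0]},{"gripper":1,"offset":[0,-1,2],"rotation":[0,0,0]},{"gripper":1,"offset":[0,-2,2],"rotation":[0,0,0]},{"gripper":1,"offset":[0,-2,3],"rotation":[0,0,0]},{"gripper":1,"offset":[0,-2,3],"rotation":[0,0,0]},{"gripper":1,"offset":[0,-2,3],"rotation":[0,0,0]},{"gripper":1,"offset":[0,-2,3],"rotation":[0,0,0]},{"gripper":1,"offset":[0,-2,3],"rotation":[0,0,0]}]' 
```

```text
t: 11.45
tool_pos: [0.625, 0.1679, 0.1386]
tool_rot: [-2.438, -1.888, -0.14]
contact_force: [-14.3, -5.6, 43.2]
opening: -0.0001
grip_force: 19.7
```

```bash
H='{"gripper":1,"offset":[0,0,0],"rotation":[0,0,0]}'; python3 -m handwheel '[{"gripper":1,"offset":[0,0,0],"rotation":[0,0,0]},{"gripper":1,"offset":[0,0,0],"rotation":[0,0,0]},{"gripper":1,"offset":[0,0,0],"rotation":[0,0,0]},{"gripper":1,"offset":[0,0,0],"rotation":[0,0,0]},{"gripper":1,"offset":[0,0,0],"rotation":[0,0,0]},{"gripper":1,"offset":[0,0,0],"rotation":[0,0,0]},{"gripper":1,"offset":[0,0,0],"rotation":[0,0,0]},{"gripper":1,"offset":[0,0,0],"rotation":[0,0,0]}]' 
python3 -m handwheel '[{"gripper":1,"offset":[0,0,0],"rotation":[0,0,0]},{"gripper":1,"offset":[0,0,0],"rotation":[0,0,0]},{"gripper":1,"offset":[0,0,0],"rotation":[0,0,0]},{"gripper":1,"offset":[0,0,0],"rotation":[0,0,0]},{"gripper":1,"offset":[0,0,0],"rotation":[0,0,0]},{"gripper":1,"offset":[0,0,0],"rotation":[0,0,0]},{"gripper":1,"offset":[0,0,0],"rotation":[0,0,0]},{"gripper":1,"offset":[0,0,0],"rotation":[0,0,0]}]' 
python3 -m handwheel '[{"gripper":1,"offset":[0,0,0],"rotation":[0,0,0]},{"gripper":1,"offset":[0,0,0],"rotation":[0,0,0]},{"gripper":1,"offset":[0,0,0],"rotation":[0,0,0]},{"gripper":1,"offset":[0,0,0],"rotation":[0,0,0]},{"gripper":1,"offset":[0,0,0],"rotation":[0,0,0]},{"gripper":1,"offset":[0,0,0],"rotation":[0,0,0]},{"gripper":1,"offset":[0,0,0],"rotation":[0,0,0]},{"gripper":1,"offset":[0,0,0],"rotation":[0,0,0]}]' 
python3 -m handwheel '[{"gripper":1,"offset":[0,0,0],"rotation":[0,0,0]},{"gripper":1,"offset":[0,0,0],"rotation":[0,0,0]},{"gripper":1,"offset":[0,0,0],"rotation":[0,0,0]},{"gripper":1,"offset":[0,0,0],"rotation":[0,0,0]},{"gripper":1,"offset":[0,0,0],"rotation":[0,0,0]},{"gripper":1,"offset":[0,0,0],"rotation":[0,0,0]},{"gripper":1,"offset":[0,0,0],"rotation":[0,0,0]},{"gripper":1,"offset":[0,0,0],"rotation":[0,0,0]}]' 
python3 go.py 0.614 0.138 0.28
```

```text
t: 12.45
tool_pos: [0.625, 0.1679, 0.1386]
tool_rot: [-2.439, -1.888, -0.14]
contact_force: [-15.2, -5.3, 43.6]
opening: -0.0003
grip_force: 19.7
t: 13.45
tool_pos: [0.625, 0.1679, 0.1386]
tool_rot: [-2.438, -1.888, -0.14]
contact_force: [-14.2, -6.0, 43.9]
opening: 0.0002
grip_force: 19.7
t: 14.45
tool_pos: [0.625, 0.1679, 0.1386]
tool_rot: [-2.438, -1.888, -0.14]
contact_force: [-13.5, -6.2, 43.1]
opening: 0.0003
grip_force: 19.7
t: 15.45
tool_pos: [0.625, 0.1679, 0.1386]
tool_rot: [-2.438, -1.888, -0.14]
contact_force: [-14.8, -6.5, 42.2]
opening: 0.0003
grip_force: 19.7
t 15.45 pos [0.62495982 0.16788315 0.13855506] F [-14.80643617  -6.49126411  42.22951159] offset mm [ -16.69256756   -1.34280912 -144.01162387]
[[ 0.248  0.968  0.038]
 [ 0.963 -0.251  0.098]
 [ 0.105  0.013 -0.994]]
```

```bash
python3 -m handwheel '[{"gripper":1,"offset":[0,0,-3],"rotation":[0,0,0]},{"gripper":1,"offset":[0,1,-6],"rotation":[0,0,0]},{"gripper":1,"offset":[1,1,-9],"rotation":[0,0,0]},{"gripper":1,"offset":[1,1,-12],"rotation":[0,0,0]},{"gripper":1,"offset":[2,2,-15],"rotation":[0,0,0]},{"gripper":1,"offset":[2,2,-17],"rotation":[0,0,0]},{"gripper":1,"offset":[3,2,-19],"rotation":[0,0,0]},{"gripper":1,"offset":[3,2,-21],"rotation":[0,0,0]}]' 
python3 -m handwheel '[{"gripper":1,"offset":[0,0,-2],"rotation":[0,0,0]},{"gripper":1,"offset":[0,0,-4],"rotation":[0,0,0]},{"gripper":1,"offset":[1,0,-6],"rotation":[0,0,0]},{"gripper":1,"offset":[1,0,-8],"rotation":[0,0,0]},{"gripper":1,"offset":[1,0,-10],"rotation":[0,0,0]},{"gripper":1,"offset":[1,0,-12],"rotation":[0,0,0]},{"gripper":1,"offset":[2,0,-14],"rotation":[0,0,0]},{"gripper":1,"offset":[2,0,-16],"rotation":[0,0,0]}]' 
python3 go.py 0.614 0.138 0.28
```

```text
t: 16.45
tool_pos: [0.6219, 0.168, 0.1466]
tool_rot: [-2.434, -1.883, -0.122]
contact_force: [3.6, 3.0, 3.4]
opening: 0.0001
grip_force: 2.5
t: 17.45
tool_pos: [0.6216, 0.168, 0.1626]
tool_rot: [-2.434, -1.883, -0.12]
contact_force: [-0.4, 3.3, 3.8]
opening: 0.0004
grip_force: 2.3
t 17.45 pos [0.62158894 0.16800125 0.16264528] F [-0.35941976  3.33112891  3.82152043] offset mm [-1.91276833e+01  7.59416798e-02 -1.19849586e+02]
[[ 0.25   0.968  0.024]
 [ 0.963 -0.251  0.096]
 [ 0.099 -0.001 -0.995]]
```

```bash
python3 -m handwheel '[{"gripper":1,"offset":[0,0,-3],"rotation":[0,0,0]},{"gripper":1,"offset":[1,0,-6],"rotation":[0,0,0]},{"gripper":1,"offset":[1,0,-9],"rotation":[0,0,0]},{"gripper":1,"offset":[2,0,-12],"rotation":[0,0,0]},{"gripper":1,"offset":[2,0,-15],"rotation":[0,0,0]},{"gripper":1,"offset":[2,0,-18],"rotation":[0,0,0]},{"gripper":1,"offset":[2,0,-21],"rotation":[0,0,0]},{"gripper":1,"offset":[2,0,-24],"rotation":[0,0,0]}]' 
python3 -m handwheel '[{"gripper":1,"offset":[0,0,-3],"rotation":[0,0,0]},{"gripper":1,"offset":[0,0,-6],"rotation":[0,0,0]},{"gripper":1,"offset":[0,0,-9],"rotation":[0,0,0]},{"gripper":1,"offset":[0,0,-12],"rotation":[0,0,0]},{"gripper":1,"offset":[0,0,-15],"rotation":[0,0,0]},{"gripper":1,"offset":[0,0,-18],"rotation":[0,0,0]},{"gripper":1,"offset":[0,0,-21],"rotation":[0,0,0]},{"gripper":1,"offset":[0,0,-24],"rotation":[0,0,0]}]' 
python3 go.py 0.614 0.138 0.28
```

```text
t: 18.45
tool_pos: [0.6217, 0.1678, 0.187]
tool_rot: [-2.434, -1.883, -0.122]
contact_force: [-2.7, 1.5, 4.1]
opening: -0.0
grip_force: 2.2
t: 19.45
tool_pos: [0.6213, 0.1648, 0.2108]
tool_rot: [-2.435, -1.884, -0.121]
contact_force: [-3.7, -2.1, 3.5]
opening: -0.0001
grip_force: 2.1
t 19.45 pos [0.62125899 0.16482472 0.2108015 ] F [-3.67698272 -2.07597302  3.48718811] offset mm [-20.8167544   -0.26678101 -71.60504835]
[[ 0.25   0.968  0.025]
 [ 0.963 -0.251  0.096]
 [ 0.099  0.    -0.995]]
```

```bash
python3 -m handwheel '[{"gripper":1,"offset":[0,0,-3],"rotation":[0,0,0]},{"gripper":1,"offset":[0,0,-6],"rotation":[0,0,0]},{"gripper":1,"offset":[-1,0,-9],"rotation":[0,0,0]},{"gripper":1,"offset":[-1,0,-12],"rotation":[0,0,0]},{"gripper":1,"offset":[-1,0,-15],"rotation":[0,0,0]},{"gripper":1,"offset":[-2,0,-18],"rotation":[0,0,0]},{"gripper":1,"offset":[-2,0,-21],"rotation":[0,0,0]},{"gripper":1,"offset":[-3,0,-23],"rotation":[0,0,0]}]' 
python3 -m handwheel '[{"gripper":1,"offset":[-1,0,-3],"rotation":[0,0,0]},{"gripper":1,"offset":[-1,0,-6],"rotation":[0,0,0]},{"gripper":1,"offset":[-2,0,-9],"rotation":[0,0,0]},{"gripper":1,"offset":[-3,0,-11],"rotation":[0,0,0]},{"gripper":1,"offset":[-4,0,-13],"rotation":[0,0,0]},{"gripper":1,"offset":[-5,0,-16],"rotation":[0,0,0]},{"gripper":1,"offset":[-6,0,-18],"rotation":[0,0,0]},{"gripper":1,"offset":[-7,0,-20],"rotation":[0,0,0]}]' 
python3 go.py 0.614 0.138 0.28
```

```text
t: 20.45
tool_pos: [0.6202, 0.1604, 0.2338]
tool_rot: [-2.435, -1.883, -0.124]
contact_force: [-1.1, -2.7, 4.4]
opening: -0.0
grip_force: 2.4
t: 21.45
tool_pos: [0.618, 0.1527, 0.2534]
tool_rot: [-2.433, -1.883, -0.126]
contact_force: [0.6, 2.3, 5.8]
opening: -0.0001
grip_force: 2.3
t 21.45 pos [0.61799267 0.15273641 0.25341972] F [0.58747956 2.30874108 5.83340385] offset mm [-12.45333558  -0.14817067 -28.00904952]
[[ 0.249  0.968  0.027]
 [ 0.963 -0.251  0.099]
 [ 0.103  0.001 -0.995]]
```

```bash
python3 -m handwheel '[{"gripper":1,"offset":[-1,0,-2],"rotation":[0,0,0]},{"gripper":1,"offset":[-2,0,-4],"rotation":[0,0,0]},{"gripper":1,"offset":[-2,0,-6],"rotation":[0,0,0]},{"gripper":1,"offset":[-3,0,-8],"rotation":[0,0,0]},{"gripper":1,"offset":[-4,0,-10],"rotation":[0,0,0]},{"gripper":1,"offset":[-5,0,-12],"rotation":[0,0,0]},{"gripper":1,"offset":[-6,0,-14],"rotation":[0,0,0]},{"gripper":1,"offset":[-6,0,-16],"rotation":[0,0,0]}]' 
python3 -m handwheel '[{"gripper":1,"offset":[-1,0,-2],"rotation":[0,0,0]},{"gripper":1,"offset":[-2,0,-4],"rotation":[0,0,0]},{"gripper":1,"offset":[-2,0,-5],"rotation":[0,0,0]},{"gripper":1,"offset":[-3,0,-7],"rotation":[0,0,0]},{"gripper":1,"offset":[-4,0,-8],"rotation":[0,0,0]},{"gripper":1,"offset":[-5,0,-10],"rotation":[0,0,0]},{"gripper":1,"offset":[-5,0,-11],"rotation":[0,0,0]},{"gripper":1,"offset":[-6,0,-12],"rotation":[0,0,0]}]' 
python3 go.py 0.614 0.138 0.28
```

```text
t: 22.45
tool_pos: [0.6157, 0.1447, 0.2683]
tool_rot: [-2.434, -1.883, -0.123]
contact_force: [0.1, -1.4, 4.8]
opening: -0.0001
grip_force: 2.4
t: 23.45
tool_pos: [0.6139, 0.138, 0.2797]
tool_rot: [-2.433, -1.883, -0.124]
contact_force: [0.4, 0.9, 6.1]
opening: -0.0001
grip_force: 2.4
t 23.45 pos [0.61393676 0.13797411 0.27967662] F [0.43162639 0.88401126 6.13933392] offset mm [ 0.07354441  0.05468761 -0.31756137]
[[ 0.25   0.968  0.025]
 [ 0.963 -0.251  0.098]
 [ 0.102 -0.    -0.995]]
```

Slow final release until contact is lost.

```bash
python3 -m handwheel '[{"gripper":1,"offset":[0,0,-1],"rotation":[0,0,0]},{"gripper":1,"offset":[-1,0,-2],"rotation":[0,0,0]},{"gripper":1,"offset":[-1,0,-3],"rotation":[0,0,0]},{"gripper":1,"offset":[-1,0,-4],"rotation":[0,0,0]},{"gripper":1,"offset":[-1,0,-5],"rotation":[0,0,0]},{"gripper":1,"offset":[-1,0,-6],"rotation":[0,0,0]},{"gripper":1,"offset":[-1,0,-7],"rotation":[0,0,0]},{"gripper":1,"offset":[-1,0,-8],"rotation":[0,0,0]}]' 
python3 -m handwheel '[{"gripper":1,"offset":[0,0,-1],"rotation":[0,0,0]},{"gripper":1,"offset":[0,0,-2],"rotation":[0,0,0]},{"gripper":1,"offset":[0,0,-3],"rotation":[0,0,0]},{"gripper":1,"offset":[0,0,-4],"rotation":[0,0,0]},{"gripper":1,"offset":[0,0,-5],"rotation":[0,0,0]},{"gripper":1,"offset":[0,0,-6],"rotation":[0,0,0]},{"gripper":1,"offset":[0,0,-7],"rotation":[0,0,0]},{"gripper":1,"offset":[0,0,-8],"rotation":[0,0,0]}]'
```

```text
t: 24.45
tool_pos: [0.6131, 0.1359, 0.2859]
tool_rot: [-2.433, -1.882, -0.12]
contact_force: [0.2, -0.4, -1.0]
opening: 0.0003
grip_force: 0.0
t: 25.45
tool_pos: [0.6133, 0.1348, 0.2951]
tool_rot: [-2.435, -1.883, -0.122]
contact_force: [-1.0, 0.1, -1.1]
opening: -0.0002
grip_force: 0.0
```

Contact was lost near z 0.285, the rest height. Lift clear and check.

```bash
python3 -m handwheel '[{"gripper":1,"offset":[0,0,-10],"rotation":[0,0,0]},{"gripper":1,"offset":[0,0,-30],"rotation":[0,0,0]},{"gripper":1,"offset":[0,0,-50],"rotation":[0,0,0]},{"gripper":1,"offset":[0,0,-70],"rotation":[0,0,0]},{"gripper":1,"offset":[0,0,-80],"rotation":[0,0,0]},{"gripper":1,"offset":[0,0,-80],"rotation":[0,0,0]},{"gripper":1,"offset":[0,0,-80],"rotation":[0,0,0]},{"gripper":1,"offset":[0,0,-80],"rotation":[0,0,0]}]' 
python3 - <<'E'
from station import ctrl
import cv2,numpy as np
f=[cv2.resize(ctrl.get_image(n)["image"][:,:,::-1],(400,300),interpolation=cv2.INTER_AREA) for n in("side","top")]
cv2.imwrite("pics/p4.png",np.hstack(f))
E
```

```text
t: 26.45
tool_pos: [0.611, 0.1271, 0.3733]
tool_rot: [-2.434, -1.883, -0.119]
contact_force: [0.3, 0.4, -0.0]
opening: 0.0003
grip_force: 0.0
```

View pics/p4.png

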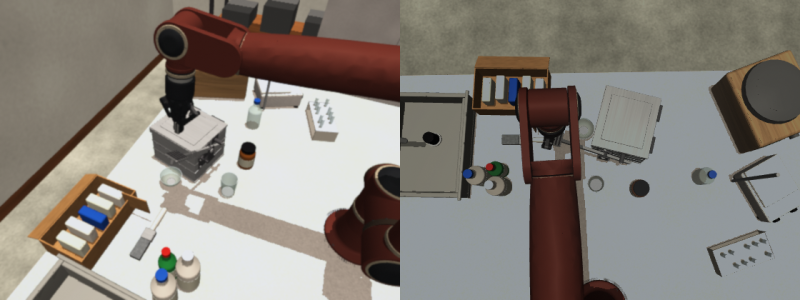

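The lid is shut again (top view, about (625,122)), the lever is up, the gripper is clear and the loose things are where they were.

```bash
python3 -c "
from station import ctrl
print(ctrl.finish_job())"
```

```text
the job is handed in; nothing more can be done
None
```

The lever was pressed to its stop and held there for over 4 s with the lid fully open, then eased up under the fingers until the bin was shut; nothing else moved in the pictures, and the job was handed in at about 26.5 s.

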